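# Stopper the drinks can and lock it with its carrying handle

### The arm

A 6-joint arm with a two-finger parallel gripper is mounted at the origin on a cart in front of the work surface, level with it; the furniture and walls round the work are solid. World frame = base frame: x ahead of the robot, y to its left, z up, the work surface at z = 0. Lengths are in m, angles in degrees, forces in N, time in s.
With the tool pointing down it reaches from about 0.25 to 0.725 m from the base axis. Payload 9.7 kg.
Tool frame: the origin (TCP) lies at the centre of the arm's flange, where the gripper is bolted on; the fingertips stand 173 mm ahead of it and the grasp point (between the pads) lies bot.grip_depth ahead of it (bot.grip_depth is the distance from the TCP to the grasp point, in m); z points along the fingers, y is the direction in which the jaws open and shut (so a half turn about z gives the same grasp; the last joint's range is limited). The gripper opens to 85 mm and grips with 20 to 120 N. Pads are 22 mm wide; open, the fingers measure 114 mm over their backs; the gripper's body (76 mm by 85 mm) begins 54 mm behind the grasp point. The pads swing forward as they close: fully open they stand 13 mm farther back than shut.
Start: joints at [-72.594, 4.979, 10.078, 95.1, 0, 90], TCP at [0.165, -0.525, 0.405] pointing down, gripper open.
Joint ranges: [-179.16, 179.16], [-48.56, 103.87], [-65.8, 70.77], [-126.05, 130.52], [-82.76, 87.17], [-180, 180]. Speed limits (degrees/s): [127.2, 127.2, 147.25, 180, 180, 180].

### API

Orientations are given as [roll, pitch, yaw] about the fixed x, y, z axes, in that order (R = Rz(yaw) Ry(pitch) Rx(roll)).
In Python, from workcell import status, viewer, bot gives the robot as it stands. The module is installed in compiled form; this text tells all that it offers.
- The arm moves only by the tool move_arm, never from a script. Its argument "commands" is a list of rows, each an object with "claw": the gripper's target within -1 to 1 (fully open at 1, half-way at 0, shut at -1); "travel": the shift along the tool's x, y, z in cm, a list of three; "turn": the turn about the tool's z in degrees. A call has 1 to 5 rows; each row shifts and turns the commanded pose from where the row before left it, along the tool's axes as they then stand; what a row does not reach is not made up. A row lasts 1/12 s, in which the tool goes at most 41.7 mm and 7.16 degrees, less where a joint would pass 70% of its speed; a pose out of reach is approached as far as the arm can. A call is refused whole if a number of a shift passes 4.17 or a number of a turn 7.16, either way. A call with a gripper value outside its range is refused whole. The fingers move at their own pace and stop on an object; "squeeze" is the grip in N (left out, the last holds). Time passes only in rows, so rows that do not move let the fingers close. It gives the time, the measured TCP pose, the force and the opening at its end, in the units of the state.
- status.get_obs(): the state, without advancing time (a new reading comes with each control period).
- viewer.camera(name): name is "scene" or "top"; returns the picture (400x640x3 uint8, blue, green, red); there is no depth.
- viewer.camera_params(name): a dict with "camera_matrix" (3x3 intrinsics, pixels), "xyz" and "rotation" of the camera in the world. Camera axes: x right, y up, looking along -z (the intrinsics and any distortion apply to the point x, -y, -z); pixel columns grow to the right and rows downward; lengths in m; the calibration is good to about 2 mm. A picture is of the moment at which its call begins. camera_params takes no time and is no camera call.
- bot.job_done(): hands the job in, once; it reports no verdict.
The state is a dict: "time": time; "q": joint angles; "qd": joint speeds; "joint_efforts": joint torques, N m; "ee_pos": TCP position; "tcp_rot": TCP orientation; "wrist_force": force on the tool from outside, world axes, zero at the start; "torque": the same for the moment, N m; "opening": finger opening in m.
Only numpy, scipy, OpenCV 4.12 (cv2) and the standard library are available. Lean on these libraries where they do the work, as an engineer would, in place of code of your own. Each camera call takes 0.05 s, during which the arm holds its last target.

### The job

The washed stoppers are draining on the tilted peg rack. Take the wide one, which belongs to the insulated drinks can, and set it fully home in the can's neck, then swing the can's carrying handle up over it until it stands upright against its stop, so that the stopper is locked in for carrying. Leave the narrow stopper on its peg and do not knock the things standing round about out of their places.

Things in the scene. Friction and masses are not known exactly. Their poses are not given: they have to be found in the camera images.
- can_mouth (a point): centre of the mouth of the steel insulated drinks can, in the plane of its rim, 180 mm above the table. Heavy, does not shift; body 125 mm wide, neck 72 mm outside (79 over its collar), straight bore 56 mm wide, 46 mm deep. z: up; x: from the side where the handle lies folded to the other side; y: along the handle's hinge line
- bail_hinge (a point): centre of the handle's hinge line, on the can's axis 12 mm below the rim; axes as the can's, hinge line along y. The pivots are stiff: the handle stays wherever it is left
- bail_grip (a point): middle of the carrying handle's round black grip, 17 mm thick, 64 mm long, parallel to the hinge line, 98 mm from it; moves with the handle. A parallel 8 mm crossbar lies 34 mm from it towards the hinge; upright, it passes 4 mm above the knob of a stopper that is home and hits one that stands proud. Handle 96 mm wide
- bail (a joint): handle angle: 0 = folded down 80 degrees from upright towards the can's -x side; grows as it swings up and over the mouth; 1.396 = upright, against its stop. Starts between about 0.17 and 0.52. Moving it takes about 3 N at the grip
- wide_stopper_mid (a point): wide stopper: point on its axis half-way up, 42 mm above its lower end. z: axis, plug to knob. Hollow plug 40 mm long, 43 mm wide at the end, 53 under the flange; flange 72 mm wide, top face 5 mm (edge) to 9 mm (middle) above this point, its underside (2 mm below) rests on the rim when home; knob 31-33 mm wide, 18 to 42 mm above this point. Starts on a peg, tilted 30-35 degrees
- narrow_stopper_mid (a point): narrow stopper: same point, height and knob, but flange only 51 mm wide and plug 35 to 40 mm; not for this can. On the other peg, 136 mm beside the wide one; which peg is which varies
- rack: fixed steel draining rack, 264 mm wide (y), 110 deep; origin on the table under its middle. Slats tilted about 30 degrees, facing up and to its -x side (towards the robot); two pegs 19 mm thick, 40 long, square to the slats at y = +68 and -68 mm, feet 95 mm above the table. A stopper's plug sits over a peg; draw it off along its axis
- tin: food tin 76 mm wide, 58 mm high, bystander; origin under its middle
- shaker: salt shaker 44 mm wide, 90 mm high, bystander; origin under its middle
- tape_roll: roll of tape 98 mm wide, 25 mm high, bystander; origin under its middle
- onion: onion 79 mm wide, 85 mm high, bystander; origin under its middle

How it is judged (in metres and radians):
On the way, in this order (a step that is already met when the one before it is completed fails the run):
1. the wide stopper stands fully home in the can's neck (horizontal distance between wide_stopper_mid and can_mouth below 0.006 m and z of wide_stopper_mid in the frame of can_mouth below 0.005 m and angle between wide_stopper_mid's own z axis and vertical below 0.06 rad), for 0.3 s.
2. the carrying handle stands upright over the stopper (value of joint bail above 1.31 rad), for 0.2 s.
At the end, for the whole second after the job is handed in: The wide stopper is home in the can's neck (within 6 mm of the axis, flange within 3 mm of the rim, upright within 0.06 rad), the handle stands within 5 degrees of upright over it and is at rest, and the narrow stopper is still on its peg (moved less than 20 mm) (all of step 1 and z of wide_stopper_mid in the frame of can_mouth above -0.003 m and value of joint bail above 1.31 rad and velocity of joint bail below 0.05 rad/s and distance of narrow_stopper_mid from where it was at the start of the episode below 0.02 m); the robot touches nothing.
It fails at once if the narrow stopper is taken off its peg or knocked off it (distance of narrow_stopper_mid from where it was at the start of the episode above 0.03 m).
It fails at once if a bystander (tin, shaker, tape roll, onion) is pushed more than 40 mm (distance of any of tin, shaker, tape_roll, onion from where it was at the start of the episode above 0.04 m).
It also fails if it takes over 67 s, if anything falls off the work surface, if the arm or the gripper's body presses on something with over 40 N, if the wrist force passes 120 N, or if a joint passes its speed limit or range.

## Working session

There is one attempt and no reset: what is moved stays moved. The work goes in short steps, Python scripts to look and compute and a tool call to move; the robot and the scene stay as the last step left them, time stands still between calls to the robot, and variables do not carry over. Pictures are saved under pics/ and viewed, and the job is handed in when it is done.

Besides the shell and the picture viewer there is one more tool, called after "Request:" in YAML: its name, and indented under it one key for each argument. move_arm: Moves the arm, as the interface text tells. Its arguments: {"type":"object","properties":{"commands":{"type":"array"},"squeeze":{"type":"number"}},"required":["commands"]}

```bash
mkdir -p pics; python3 - <<'E'
from workcell import status, viewer, bot
import cv2
o=status.get_obs(); print(o); print(bot.grip_depth)
for n in("scene","top"):
    cv2.imwrite(f"pics/{n}0.png",viewer.camera(n)); print(n,viewer.camera_params(n))
E
```

```text
{'time': 0.0, 'q': array([-7.25927672e+01,  5.01141320e+00,  1.00328548e+01,  9.50991724e+01,
       -1.15848017e-03,  8.99997056e+01]), 'qd': array([-0.03338982, -0.01722677, -0.06802191,  0.04005432,  0.06534641,
       -0.05486134]), 'joint_efforts': array([-1.44079437e-03, -5.20392323e+01,  4.64796066e+01,  1.66853325e-02,
       -6.60694172e-05, -2.81982757e-06]), 'ee_pos': array([ 0.16453635, -0.52481151,  0.40396558]), 'tcp_rot': array([-1.79922269e+02,  1.15807975e-03,  1.74075288e+01]), 'wrist_force': array([-0.17973602, -0.21854439, -0.82821144]), 'torque': array([-0.01880886,  0.01778384, -0.00967913]), 'opening': 0.08540133825837415}
0.1547
scene {'camera_matrix': array([[400.62701004,   0.        , 318.72769095],
       [  0.        , 400.62701004, 198.14980402],
       [  0.        ,   0.        ,   1.        ]]), 'xyz': array([-0.10414161,  0.71025013,  0.64761744]), 'rotation': array([  61.24267092,   -1.14170469, -127.95709121])}
top {'camera_matrix': array([[395.65935519,   0.        , 322.21597336],
       [  0.        , 395.65935519, 197.64599408],
       [  0.        ,   0.        ,   1.        ]]), 'xyz': array([0.50940834, 0.12577746, 1.20377903]), 'rotation': array([  6.97824157,   1.14909654, -88.86427915])}
```

View pics/scene0.png

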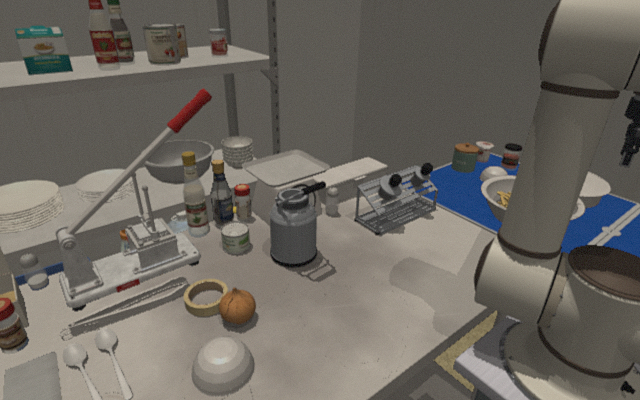

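View pics/top0.png

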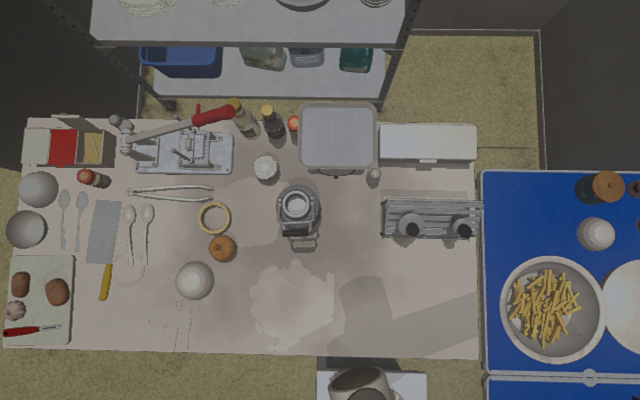

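```bash
cat > h.py <<'E'
import numpy as np, cv2
from scipy.spatial.transform import Rotation as R
from workcell import status, viewer, bot
def P(n):
    p=viewer.camera_params(n); return p['camera_matrix'],np.array(p['xyz']),R.from_euler('xyz',p['rotation'],degrees=True).as_matrix()
def proj(n,X):
    K,c,Rm=P(n); v=(np.atleast_2d(X)-c)@Rm; v=v*[1,-1,-1]; u=v@K.T; return u[:,:2]/u[:,2:]
def ray(n,uv):
    K,c,Rm=P(n); d=np.linalg.inv(K)@[uv[0],uv[1],1]; return c,Rm@(d*[1,-1,-1])
def atz(n,uv,z):
    c,d=ray(n,uv); return c+d*(z-c[2])/d[2]
def tri(a,b):
    c1,d1=ray('scene',a);c2,d2=ray('top',b)
    s=np.linalg.lstsq(np.c_[d1,-d2],c2-c1,rcond=None)[0]
    p,q=c1+d1*s[0],c2+d2*s[1]; return (p+q)/2,np.linalg.norm(p-q)
def crop(src,x0,y0,w,h,k,out):
    im=cv2.imread(src) if isinstance(src,str) else src
    c=cv2.resize(im[y0:y0+h,x0:x0+w],None,fx=k,fy=k,interpolation=cv2.INTER_CUBIC)
    cv2.imwrite(out,c)
E
python3 - <<'E'
from h import *
crop('pics/scene0.png',250,160,200,120,4,'pics/s1.png')
crop('pics/top0.png',260,165,100,90,6,'pics/t1.png')
crop('pics/top0.png',360,160,130,90,6,'pics/t2.png')
E
```

```text
(no output)
```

View pics/s1.png

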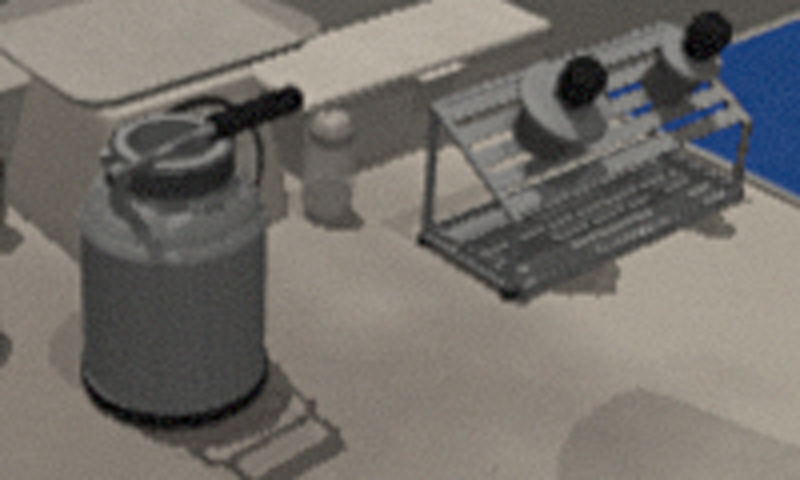

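View pics/t1.png

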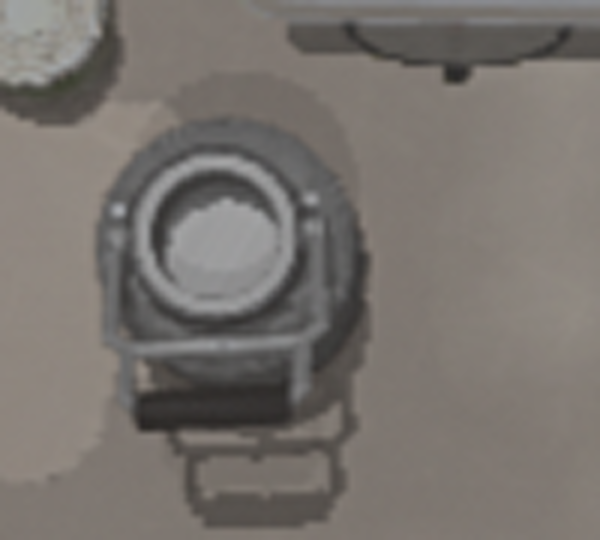

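View pics/t2.png

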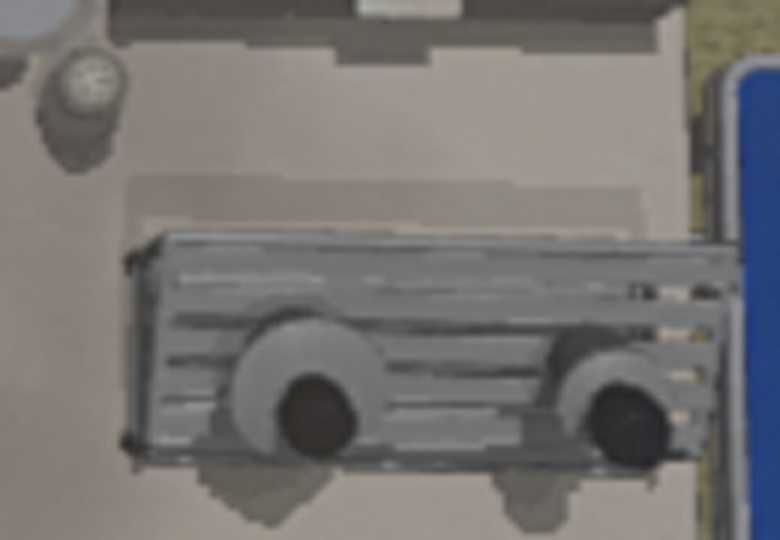

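```bash
python3 - <<'E'
from h import *
crop('pics/scene0.png',365,160,50,48,12,'pics/s2.png')
crop('pics/top0.png',390,205,50,40,12,'pics/t3.png')
s=cv2.imread('pics/scene0.png');t=cv2.imread('pics/top0.png')
for n,im,b in(('s',s,(380,165,30,30)),('t',t,(400,215,26,26))):
    x,y,w,h=b; m=(im[y:y+h,x:x+w].max(2)<60).astype('uint8')
    k,l,st,c=cv2.connectedComponentsWithStats(m)
    for i in range(1,k):
        if st[i,4]>20: print(n,st[i],c[i]+[x,y])
E
```

```text
s [  9   9  13  14 129] [394.82945736 180.45736434]
s [ 0 23  9  7 33] [382.51515152 192.03030303]
t [  7   8  12  13 124] [412.23387097 229.24193548]
```

View pics/s2.png

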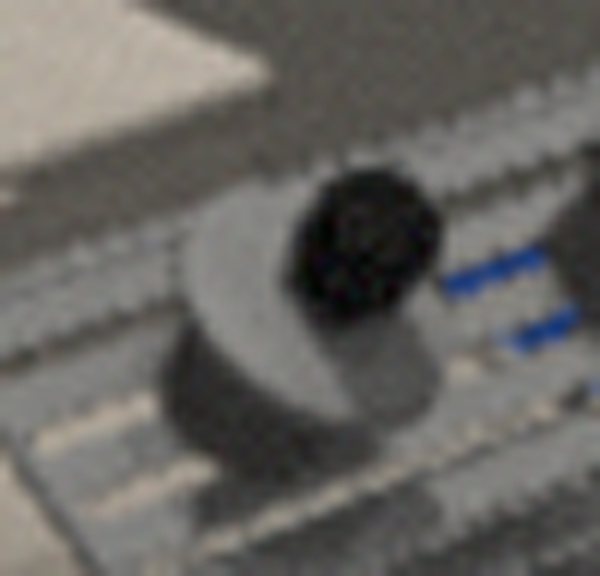

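View pics/t3.png

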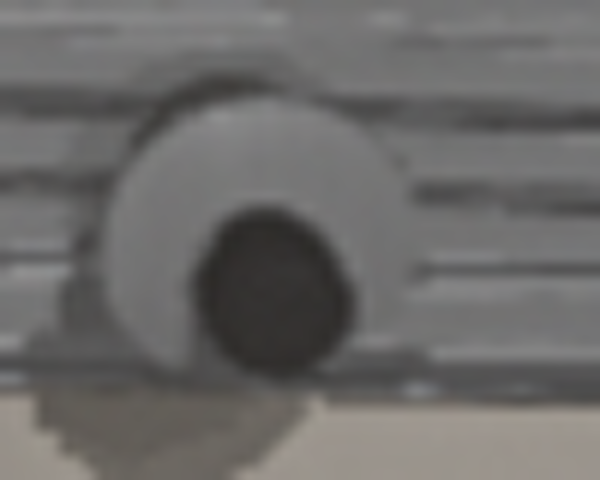

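```bash
cat > fit.py <<'E'
from h import *
from scipy.optimize import least_squares
def circ(m,ax,h,r,n=90):
    a=np.cross(ax,[0,1,0]);a/=np.linalg.norm(a);b=np.cross(ax,a);t=np.linspace(0,2*np.pi,n,endpoint=False)[:,None]
    return m+ax*h+r*(np.cos(t)*a+np.sin(t)*b)
def hull(n,m,ax,segs):
    p=proj(n,np.vstack([circ(m,ax,h,r) for h,r in segs])).astype('float32'); return cv2.convexHull(p)
FL=[(-.002,.036),(.005,.036)]; KN=[(.018,.0155),(.030,.0165),(.042,.0145)]
def axis(t,a): return np.array([-np.sin(t)*np.cos(a),-np.sin(t)*np.sin(a),np.cos(t)])
def px(x0,y0,k,pts): return (np.array(pts)+.5)/k-.5+[x0,y0]
E
cat > f1.py <<'E'
from fit import *
sf=px(365,160,12,[(185,260),(200,320),(250,385),(340,418),(225,195)])
tf=px(390,205,12,[(104,245),(270,98),(412,220),(180,372),(385,155),(150,150)])
sk=px(365,160,12,[(368,166),(442,230),(410,295),(350,325),(286,270),(310,190)])
tk=px(390,205,12,[(192,300),(265,203),(355,300),(275,380),(330,245)])
def res(p):
    m=p[:3];ax=axis(p[3],p[4]);r=[]
    for n,pts,s in(('scene',sf,FL),('top',tf,FL),('scene',sk,KN),('top',tk,KN)):
        h=hull(n,m,ax,s); r+= [cv2.pointPolygonTest(h,(float(u),float(v)),True) for u,v in pts]
    return np.array(r)
m0=tri((390,190),(412,226))[0]
s=least_squares(res,[*m0,.56,0],diff_step=1e-4,x_scale=[.01,.01,.01,.1,.1],loss='soft_l1')
print(m0,s.x[:3],np.degrees(s.x[3:]),np.round(s.fun,2) if 0 else np.round(res(s.x),2))
print(np.degrees(axis(*s.x[3:])))
# can
print('can top',atz('top',(295.5,203.9),.18),'scene',atz('scene',(293.3,196.4),.18))
for n in('scene','top'):
    im=cv2.resize(cv2.imread(f'pics/{n}0.png'),None,fx=4,fy=4,interpolation=cv2.INTER_CUBIC)
    for sg in(FL,KN): cv2.polylines(im,[np.int32((hull(n,s.x[:3],axis(*s.x[3:]),sg)+.5)*4-.5)],1,(0,0,255))
    m=proj(n,[s.x[:3]])[0]*4; x,y=int(m[0]),int(m[1]); cv2.imwrite(f'pics/fit_{n}.png',im[max(0,y-150):y+150,x-200:x+200])
E
python3 f1.py
```

```text
[ 0.57052353 -0.09487016  0.11508512] [ 0.56918668 -0.09090806  0.1304496 ] [2.46657336e+01 1.61834371e-04] [ 0.68  1.34  0.87  1.35 -0.31  0.81  0.14  0.64  1.36  0.23  0.76  1.27
  0.25 -0.05 -1.09 -0.61 -0.16 -0.92 -1.02  0.31  0.18  0.28]
[-2.39108841e+01 -6.75373113e-05  5.20679937e+01]
can top [0.61668669 0.21808961 0.18      ] scene [0.60549566 0.22354834 0.18      ]
```

```bash
sed -i 's/\[\*m0,.56,0\]/[*m0,.56,.1]/; s/diff_step=1e-4/diff_step=1e-3/' f1.py; python3 f1.py; python3 - <<'E'
from h import *
crop('pics/scene0.png',268,178,66,48,12,'pics/s4.png')
crop('pics/top0.png',270,180,55,60,10,'pics/t4.png')
a=cv2.imread('pics/fit_scene.png');b=cv2.imread('pics/fit_top.png');cv2.imwrite('pics/fitb.png',np.hstack([a,b]))
E
```

```text
[ 0.57052353 -0.09487016  0.11508512] [ 0.56888073 -0.09281412  0.13114572] [ 25.72399849 -15.29357383] [ 0.3   1.39  1.19  1.45 -0.29  0.14  0.04  1.26  0.96  0.69  0.46  1.25
 -0.15 -0.11 -0.93 -0.37 -0.   -0.54 -1.1  -0.18  0.4   0.12]
[-23.98779111   6.55942538  51.61749865]
can top [0.61668669 0.21808961 0.18      ] scene [0.60549566 0.22354834 0.18      ]
```

View pics/fitb.png

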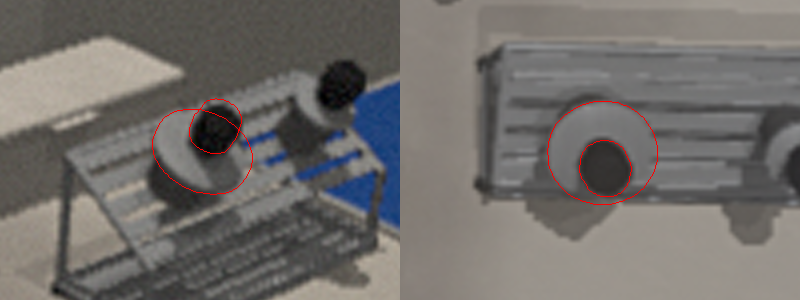

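View pics/s4.png

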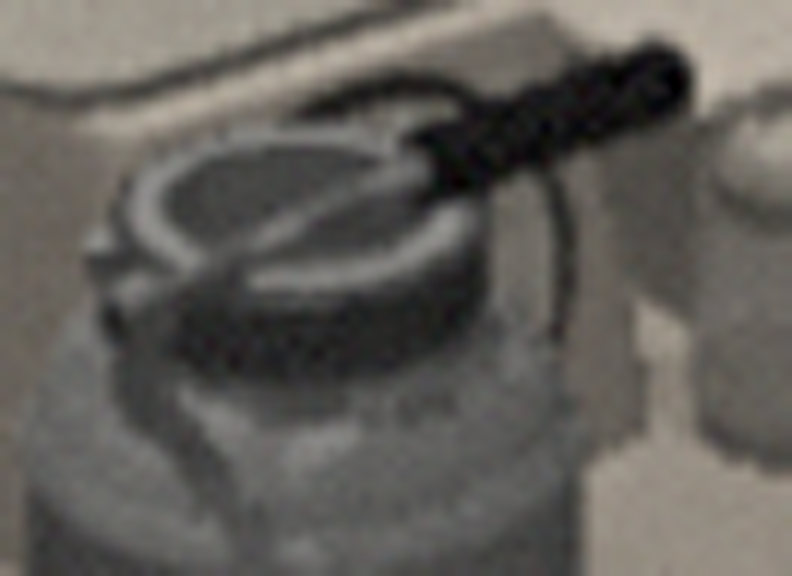

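View pics/t4.png

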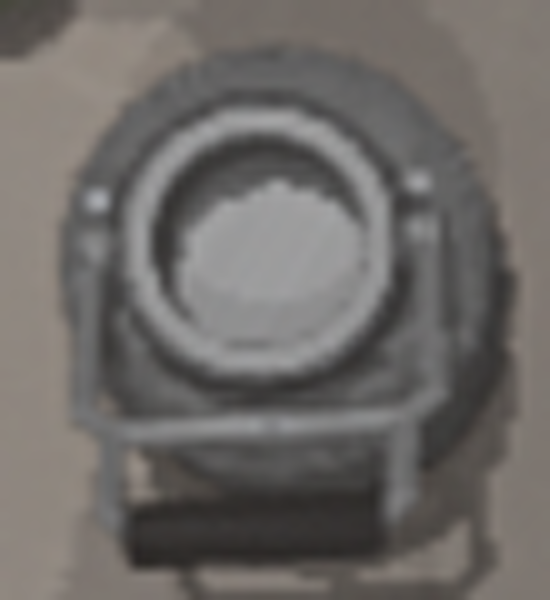

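```bash
cat > f2.py <<'E'
from fit import *
sf=px(365,160,12,[(185,260),(200,320),(250,385),(340,418),(225,195)])
tf=px(390,205,12,[(104,245),(270,98),(412,220),(180,372),(385,155),(150,150)])
sk=px(365,160,12,[(368,166),(442,230),(410,295),(350,325),(286,270),(310,190)])
tk=px(390,205,12,[(192,300),(265,203),(355,300),(275,380),(330,245)])
sr=px(268,178,12,[(125,210),(155,165),(300,128),(300,300),(250,292),(400,275)])
tr=px(270,180,10,[(122,240),(262,103),(395,240),(262,380),(165,140),(360,140),(165,335),(360,335)])
UP=np.array([0,0,1.])
def res(p):
    m=p[:3]/10;ax=axis(p[3],p[4]);r=[];b=p[5:7];c=np.array([p[7]/10,p[8]/10,.18])
    for n,pts,o,a,s in(('scene',sf,m,ax,FL),('top',tf,m,ax,FL),('scene',sk,m,ax,KN),('top',tk,m,ax,KN),('scene',sr,c,UP,[(0,.036)]),('top',tr,c,UP,[(0,.036)])):
        h=hull(n,o,a,s); bb=b if n=='scene' else 0*b
        r+= [cv2.pointPolygonTest(h,tuple(map(float,q-bb)),True) for q in pts]
    return np.array(r+[(m[2]-.1306)/.003,np.degrees(p[3]-.567)/3,b[0]/2,b[1]/2])
x0=[5.7,-.93,1.306,.56,.05,.1,1,6.15,2.18]
s=least_squares(res,x0,diff_step=1e-3,loss='soft_l1')
x=s.x;print('mid',x[:3]/10,'tilt az',np.degrees(x[3:5]),'bias',x[5:7],'can',x[7:9]/10);print(np.round(res(x),1))
E
python3 f2.py
python3 - <<'E'
from h import *
# rack edges & hinge direction in top
a,b=atz('top',(385,199),.15),atz('top',(483,200.6),.15);print('rack back edge',a,b)
for pts,z in((((279.2,199.7),(311.6,197.9)),.165),(((278,222.5),(313,219.8)),.18),(((282.9,234.5),(307.5,232.5)),.2)):
    a,b=atz('top',pts[0],z),atz('top',pts[1],z);print(a,b,np.degrees(np.arctan2(*( (a-b)[[1,0]]))))
print(atz('top',(269.5+27,180+53),.2),tri((311.7,188.5),(295.5,233)),tri((313,188.5),(295.5,233)))
for n,uv in dict(shaker=(374.5,174),tin=(265,168),onion=(222,248)).items(): print(n,atz('top',uv,.06))
E
```

```text
mid [ 0.57048516 -0.09251549  0.13351313] tilt az [ 29.63252082 -17.28336583] bias [0.52390469 0.74272468] can [0.61760035 0.21827581]
[ 0.2  1.3  1.4  1.7 -0.1  0.1  0.5  1.5  0.2  1.1  0.9  0.8  0.3  0.2
 -0.6 -0.5 -0.4 -0.2 -0.9 -0.5  0.5  0.1 -0.2  0.   0.2 -0.8 -0.4  0.1
  0.1 -0.   0.2 -0.2 -0.1 -0.4  0.5 -0.1  1.  -1.   0.3  0.4]
rack back edge [ 0.63724083 -0.01850291  0.15      ] [ 0.6374859  -0.27831681  0.15      ]
[0.62867968 0.26300691 0.165     ] [0.63497631 0.17721637 0.165     ] 94.19771593663226
[0.56739818 0.26217624 0.18      ] [0.57608265 0.17152493 0.18      ] 95.47228285562005
[0.53612599 0.24605775 0.2       ] [0.54236682 0.1838303  0.2       ] 95.72707751919879
[0.5405717  0.21167346 0.2       ] (array([0.54119144, 0.21371093, 0.22548777]), np.float64(0.004534742484984243)) (array([0.54023582, 0.21254962, 0.22572201]), np.float64(0.0015792254476810533))
shaker [ 7.21314047e-01 -1.48641207e-04  6.00000000e-02]
tin [0.73407161 0.32195419 0.06      ]
onion [0.497717   0.43751249 0.06      ]
```

Request:
move_arm:
  commands:
    - {"claw": 1,"travel": [3.3,-2.0,0],"turn": 0}
    - {"claw": 1,"travel": [3.3,-2.0,0],"turn": 0}
    - {"claw": 1,"travel": [3.3,-2.0,0],"turn": 0}
    - {"claw": 1,"travel": [3.3,-2.0,0],"turn": 0}
    - {"claw": 1,"travel": [3.3,-2.0,0],"turn": 0}
  squeeze: 30

```text
time: 0.52
ee_pos: [0.2927, -0.3785, 0.4044]
tcp_rot: [-180.0, 0.0, 17.4]
wrist_force: [1.2, -0.7, 0.4]
opening: 0.0857
```

Request:
move_arm:
  commands:
    - {"claw": 1,"travel": [3.3,-2.0,0],"turn": 0}
    - {"claw": 1,"travel": [3.3,-2.0,0],"turn": 0}
    - {"claw": 1,"travel": [3.3,-2.0,0],"turn": 0}
    - {"claw": 1,"travel": [3.3,-2.0,0],"turn": 0}
    - {"claw": 1,"travel": [3.3,-2.0,0],"turn": 0}

```text
time: 0.93
ee_pos: [0.4204, -0.2335, 0.4046]
tcp_rot: [-180.0, 0.0, 17.4]
wrist_force: [-0.0, -1.0, -0.2]
opening: 0.0852
```

Request:
move_arm:
  commands:
    - {"claw": 1,"travel": [0,0,0],"turn": 5}
    - {"claw": 1,"travel": [0,0,0],"turn": 5}
    - {"claw": 1,"travel": [0,0,0],"turn": 5}
    - {"claw": 1,"travel": [0,0,0],"turn": 5}
    - {"claw": 1,"travel": [0,0,0],"turn": 5}

```text
time: 1.35
ee_pos: [0.4197, -0.2351, 0.4043]
tcp_rot: [-180.0, 0.0, -7.8]
wrist_force: [0.8, -0.9, 0.1]
opening: 0.0855
```

```bash
python3 - <<'E'
from fit import *
o=status.get_obs();print(o['time'],o['ee_pos'],o['tcp_rot'],o['wrist_force'])
# knob pos from top image given z
print(atz('top',(412.2,229.2),.156),atz('top',(412.2,229.2),.159))
E
```

```text
1.35 [ 0.4196857  -0.23505346  0.40431717] [-1.79986828e+02  4.12422629e-02 -7.81350953e+00] [ 0.8100507  -0.87965019  0.08621754]
[ 0.55773882 -0.08906015  0.156     ] [ 0.55760044 -0.08844502  0.159     ]
```

Request:
move_arm:
  commands:
    - {"claw": 1,"travel": [2.28,-3.27,0],"turn": 0}
    - {"claw": 1,"travel": [2.28,-3.27,0],"turn": 0}
    - {"claw": 1,"travel": [2.28,-3.27,0],"turn": 0}
    - {"claw": 1,"travel": [2.28,-3.27,0],"turn": 0}
    - {"claw": 1,"travel": [2.28,-3.27,0],"turn": 0}

```text
time: 1.77
ee_pos: [0.5551, -0.0866, 0.4044]
tcp_rot: [180.0, 0.0, -7.6]
wrist_force: [-0.2, -0.2, 0.0]
opening: 0.0853
```

Request:
move_arm:
  commands:
    - {"claw": 1,"travel": [0,0,2],"turn": 0}
    - {"claw": 1,"travel": [0,0,2],"turn": 0}
    - {"claw": 1,"travel": [0,0,1],"turn": 0}
    - {"claw": 1,"travel": [0,0,0],"turn": 0}

```text
time: 2.1
ee_pos: [0.5538, -0.0881, 0.3518]
tcp_rot: [-180.0, 0.3, -7.6]
wrist_force: [-0.4, 0.7, -0.7]
opening: 0.0855
```

```bash
python3 - <<'E'
from fit import *
o=status.get_obs();print(o['ee_pos'],o['tcp_rot'],o['wrist_force'])
s=viewer.camera('scene');t=viewer.camera('top')
cv2.imwrite('pics/scene1.png',s);cv2.imwrite('pics/top1.png',t)
crop(s,350,120,110,110,5,'pics/a.png');crop(t,360,150,110,110,5,'pics/b.png')
g=o['ee_pos']-[0,0,.173];print(proj('scene',[g]),proj('top',[g]))
E
```

```text
[ 0.55379207 -0.08811496  0.35184479] [-179.99540599    0.26479767   -7.58290904] [-0.36471237  0.66817173 -0.6534914 ]
[[396.27779654 172.58378314]] [[413.66903749 230.35469813]]
```

View pics/a.png

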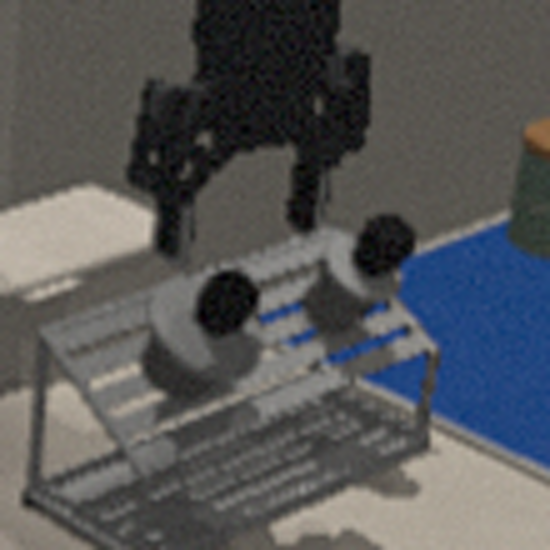

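View pics/b.png

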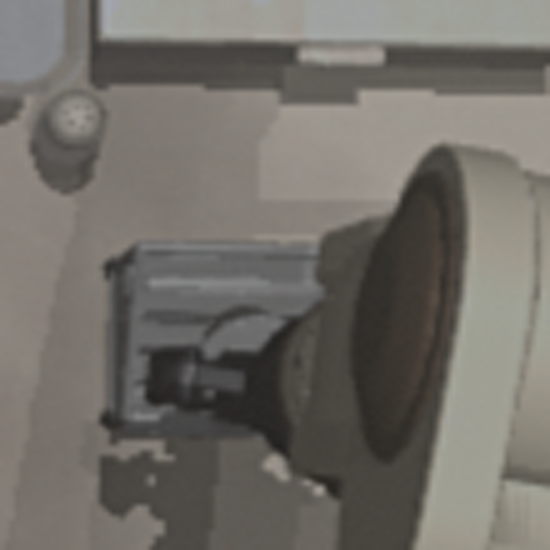

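Request:
move_arm:
  commands:
    - {"claw": 1,"travel": [0,0,1.5],"turn": 0}
    - {"claw": 1,"travel": [0,0,1.5],"turn": 0}
    - {"claw": 1,"travel": [0,0,0.6],"turn": 0}
    - {"claw": 1,"travel": [0,0,0],"turn": 0}

```text
time: 2.53
ee_pos: [0.5539, -0.0886, 0.3185]
tcp_rot: [-180.0, 0.0, -7.6]
wrist_force: [-0.3, 0.1, -0.5]
opening: 0.0853
```

Request:
move_arm:
  commands:
    - {"claw": -1,"travel": [0,0,0],"turn": 0}
    - {"claw": -1,"travel": [0,0,0],"turn": 0}
    - {"claw": -1,"travel": [0,0,0],"turn": 0}
    - {"claw": -1,"travel": [0,0,0],"turn": 0}
    - {"claw": -1,"travel": [0,0,0],"turn": 0}
  squeeze: 40

```text
time: 2.95
ee_pos: [0.5542, -0.0883, 0.3195]
tcp_rot: [180.0, -0.1, -7.6]
wrist_force: [-1.1, 0.9, 5.2]
opening: 0.0304
```

Request:
move_arm:
  commands:
    - {"claw": -1,"travel": [0,0,0],"turn": 0}
    - {"claw": -1,"travel": [0,0,0],"turn": 0}
    - {"claw": -1,"travel": [0,0,0],"turn": 0}
    - {"claw": -1,"travel": [0,0,0],"turn": 0}
    - {"claw": -1,"travel": [0,0,0],"turn": 0}

```text
time: 3.37
ee_pos: [0.5542, -0.0882, 0.3195]
tcp_rot: [180.0, -0.1, -7.6]
wrist_force: [-1.4, -0.3, 5.5]
opening: 0.0305
```

```bash
python3 - <<'E'
from fit import *
o=status.get_obs();print(o['ee_pos'],o['tcp_rot'],o['wrist_force'],o['opening'])
s=viewer.camera('scene')
crop(s,350,120,110,110,5,'pics/a2.png')
E
```

```text
[ 0.55421657 -0.08822833  0.31948801] [ 1.79999791e+02 -6.19224016e-02 -7.58845688e+00] [-1.39965626 -0.26634423  5.48224542] 0.030465631064298202
```

View pics/a2.png

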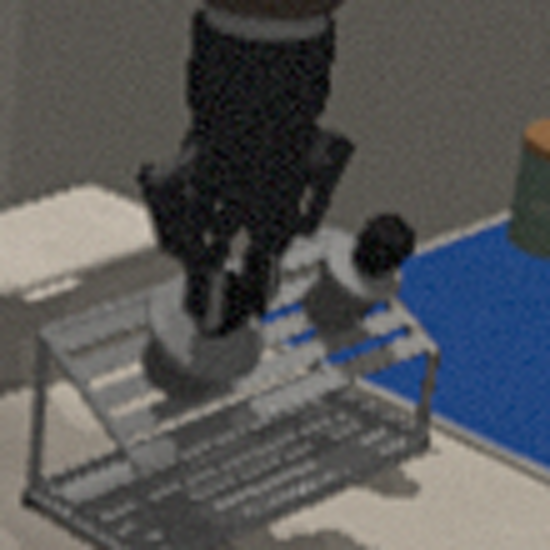

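Request:
move_arm:
  commands:
    - {"claw": -1,"travel": [-0.62,0,-1.03],"turn": 0}
    - {"claw": -1,"travel": [-0.62,0,-1.03],"turn": 0}
    - {"claw": -1,"travel": [-0.62,0,-1.03],"turn": 0}
    - {"claw": -1,"travel": [-0.62,0,-1.03],"turn": 0}
    - {"claw": -1,"travel": [-0.62,0,-1.03],"turn": 0}
  squeeze: 60

```text
time: 3.83
ee_pos: [0.5225, -0.084, 0.3713]
tcp_rot: [-180.0, 0.0, -7.6]
wrist_force: [-0.3, 0.4, -1.4]
opening: 0.0298
```

Request:
move_arm:
  commands:
    - {"claw": -1,"travel": [0,0,-2],"turn": 0}
    - {"claw": -1,"travel": [0,0,-2],"turn": 0}
    - {"claw": -1,"travel": [0,0,-2],"turn": 0}
    - {"claw": -1,"travel": [0,0,0],"turn": 0}
    - {"claw": -1,"travel": [0,0,0],"turn": 0}

```text
time: 4.25
ee_pos: [0.5231, -0.084, 0.4316]
tcp_rot: [-180.0, -0.1, -7.6]
wrist_force: [-0.3, -0.4, -2.1]
opening: 0.0295
```

```bash
python3 - <<'E'
from fit import *
o=status.get_obs();print(o['ee_pos'],o['tcp_rot'],o['wrist_force'],o['torque'],o['opening'])
s=viewer.camera('scene');cv2.imwrite('pics/scene3.png',s)
crop(s,340,90,110,110,5,'pics/a3.png')
E
```

```text
[ 0.52314008 -0.08404266  0.43158881] [-1.79992739e+02 -1.14296606e-01 -7.58954349e+00] [-0.28213739 -0.4092449  -2.1031081 ] [ 0.01693788  0.07405871 -0.01179593] 0.02953785711606842
```

View pics/a3.png

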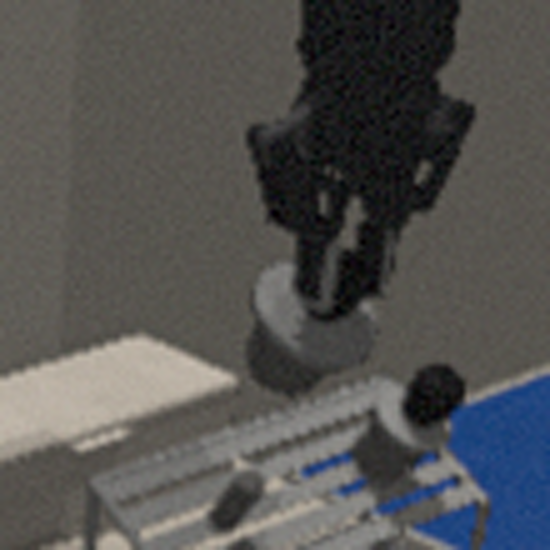

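Request:
move_arm:
  commands:
    - {"claw": -1,"travel": [0,0,-1.5],"turn": -7.1}
    - {"claw": -1,"travel": [0,0,-1.5],"turn": -7.1}
    - {"claw": -1,"travel": [0,0,0],"turn": -7.1}
    - {"claw": -1,"travel": [0,0,0],"turn": -7.1}
    - {"claw": -1,"travel": [0,0,0],"turn": -7.1}

```text
time: 4.72
ee_pos: [0.5233, -0.0841, 0.4591]
tcp_rot: [-179.9, 0.1, 28.3]
wrist_force: [-0.7, 0.0, -2.0]
opening: 0.0297
```

Request:
move_arm:
  commands:
    - {"claw": -1,"travel": [0,0,0],"turn": -7.1}
    - {"claw": -1,"travel": [0,0,0],"turn": -7.1}
    - {"claw": -1,"travel": [0,0,0],"turn": -7.1}
    - {"claw": -1,"travel": [0,0,0],"turn": -7.1}
    - {"claw": -1,"travel": [0,0,0],"turn": -7.1}

```text
time: 5.13
ee_pos: [0.5233, -0.0841, 0.4588]
tcp_rot: [-179.9, 0.0, 63.8]
wrist_force: [0.1, -0.3, -1.9]
opening: 0.03
```

Request:
move_arm:
  commands:
    - {"claw": -1,"travel": [0,0,0],"turn": -7.1}
    - {"claw": -1,"travel": [0,0,0],"turn": -7.1}
    - {"claw": -1,"travel": [0,0,0],"turn": -7.1}
    - {"claw": -1,"travel": [0,0,0],"turn": -7.1}
    - {"claw": -1,"travel": [0,0,0],"turn": -7.1}

```text
time: 5.55
ee_pos: [0.5233, -0.0841, 0.4588]
tcp_rot: [-179.9, -0.0, 99.3]
wrist_force: [-0.1, 0.4, -1.6]
opening: 0.0296
```

Request:
move_arm:
  commands:
    - {"claw": -1,"travel": [0,0,0],"turn": -7.1}
    - {"claw": -1,"travel": [0,0,0],"turn": -7.1}
    - {"claw": -1,"travel": [0,0,0],"turn": -7.1}
    - {"claw": -1,"travel": [0,0,0],"turn": -7.1}
    - {"claw": -1,"travel": [0,0,0],"turn": -7.1}

```text
time: 5.97
ee_pos: [0.5233, -0.0841, 0.4588]
tcp_rot: [-179.9, -0.1, 134.8]
wrist_force: [0.0, 0.3, -1.2]
opening: 0.0296
```

Request:
move_arm:
  commands:
    - {"claw": -1,"travel": [1.15,2.8,0],"turn": 0}
    - {"claw": -1,"travel": [1.15,2.8,0],"turn": 0}
    - {"claw": -1,"travel": [1.15,2.8,0],"turn": 0}
    - {"claw": -1,"travel": [1.15,2.8,0],"turn": 0}
    - {"claw": -1,"travel": [1.15,2.8,0],"turn": 0}

```text
time: 6.38
ee_pos: [0.5834, 0.0562, 0.4588]
tcp_rot: [-179.9, -0.1, 134.4]
wrist_force: [0.1, -0.7, -1.4]
opening: 0.0299
```

Request:
move_arm:
  commands:
    - {"claw": -1,"travel": [1.15,2.8,0],"turn": 0}
    - {"claw": -1,"travel": [1.15,2.8,0],"turn": 0}
    - {"claw": -1,"travel": [1.15,2.8,0],"turn": 0}
    - {"claw": -1,"travel": [1.15,2.8,0],"turn": 0}
    - {"claw": -1,"travel": [1.15,2.8,0],"turn": 0}

```text
time: 6.8
ee_pos: [0.6433, 0.1954, 0.4587]
tcp_rot: [-179.9, -0.1, 134.4]
wrist_force: [0.9, 0.6, -0.7]
opening: 0.0298
```

```bash
python3 - <<'E'
from fit import *
o=status.get_obs();print(o['ee_pos'],o['tcp_rot'],o['wrist_force'],o['q'])
s=viewer.camera('scene');t=viewer.camera('top')
cv2.imwrite('pics/scene4.png',s);cv2.imwrite('pics/top4.png',t)
crop(s,250,110,90,110,6,'pics/a4.png');crop(t,250,130,110,110,5,'pics/b4.png')
E
```

```text
[0.64329153 0.19541313 0.45874398] [-1.79884095e+02 -6.18568011e-02  1.34413016e+02] [ 0.85671887  0.6490905  -0.73951778] [1.68970278e+01 2.59556128e+01 4.18636345e+01 1.06039394e+02
 1.31170870e-03 6.24839472e+01]
```

View pics/a4.png

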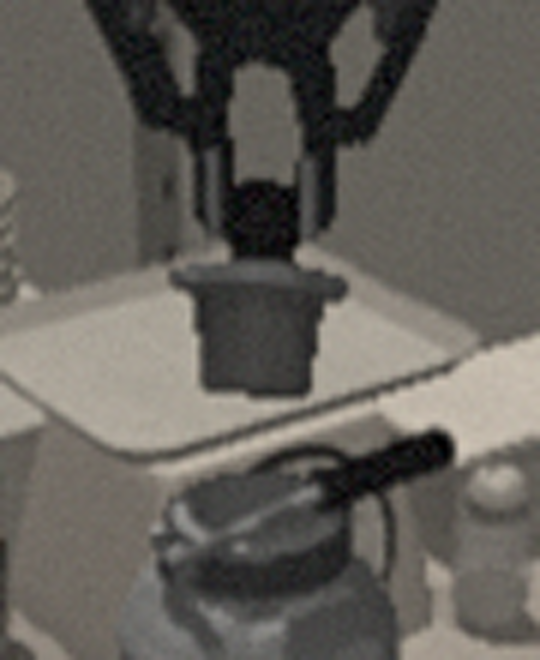

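View pics/b4.png

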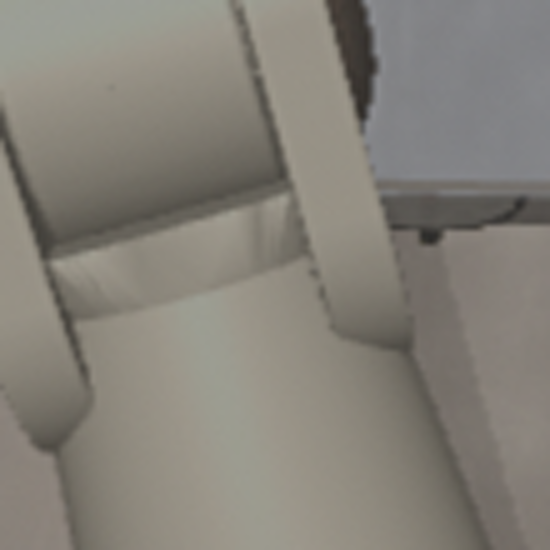

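```bash
cat > f3.py <<'E'
from fit import *
o=dict(ee=np.array([0.64329,0.19541,0.45874]),yaw=np.radians(134.4))
X=np.array([np.cos(o['yaw']),np.sin(o['yaw']),0]);Z=np.array([0,0,-1.])
pl=px(250,110,6,[(255,397),(202,385),(312,388),(199,345),(316,345),(230,393),(285,395)])
fl=px(250,110,6,[(168,275),(350,288),(180,290),(335,298)])
kn=px(250,110,6,[(222,220),(302,220),(262,180)])
PL=[(-.042,.0215),(-.002,.0265)]
def pose(p):
    m=o['ee']+X*p[0]/10+np.array([p[4],p[5],0])/100*0+np.cross(Z,X)*p[3]/10+Z*p[1]/10   # knob centre
    ax=-X*np.sin(p[2])+np.array([0,0,np.cos(p[2])])
    return m-ax*.030,ax
def res(p):
    m,ax=pose(p);r=[]
    for pts,s in((pl,PL),(fl,FL),(kn,KN)):
        h=hull('scene',m,ax,s);r+=[cv2.pointPolygonTest(h,tuple(map(float,q-[.5,.7])),True) for q in pts]
    return np.array(r+[p[0]/.05,p[3]/.03,(p[2]-.54)/.1])
s=least_squares(res,[.03,1.6,.54,.01,0,0],diff_step=1e-3,loss='soft_l1')
m,ax=pose(s.x);print(s.x,np.degrees(s.x[2]));print(m,ax,'end',m-.042*ax);print(np.round(res(s.x),1))
E
python3 f3.py
```

```text
[0.00600127 1.62079367 0.42379291 0.00292899 0.         0.        ] 24.281545129868878
[0.6344479  0.20485788 0.26931456] [ 0.2877161  -0.29380601  0.91153578] end [0.62236382 0.21719774 0.23103006]
[-0.4  0.5 -0.6  0.4  0.1 -0.   0.3 -0.4  0.  -0.3  0.3 -0.3  0.6 -0.1
  0.1  0.1 -1.2]
```

Request:
move_arm:
  commands:
    - {"claw": -1,"travel": [0.6,0,1],"turn": 0}
    - {"claw": -1,"travel": [0,0,1.5],"turn": 0}
    - {"claw": -1,"travel": [0,0,1.5],"turn": 0}
    - {"claw": -1,"travel": [0,0,0.5],"turn": 0}
    - {"claw": -1,"travel": [0,0,0],"turn": 0}
  squeeze: 30

```text
time: 7.32
ee_pos: [0.6385, 0.1978, 0.4129]
tcp_rot: [-179.8, -0.1, 134.4]
wrist_force: [0.0, -0.7, -1.0]
opening: 0.0296
```

```bash
python3 - <<'E'
from fit import *
o=status.get_obs();print(o['ee_pos'],o['tcp_rot'],o['wrist_force'])
s=viewer.camera('scene');crop(s,250,110,90,110,6,'pics/a5.png')
E
```

```text
[0.63853606 0.19780205 0.41294081] [-1.79793849e+02 -1.03071516e-01  1.34389965e+02] [ 0.02505512 -0.73679451 -0.96065357]
```

View pics/a5.png

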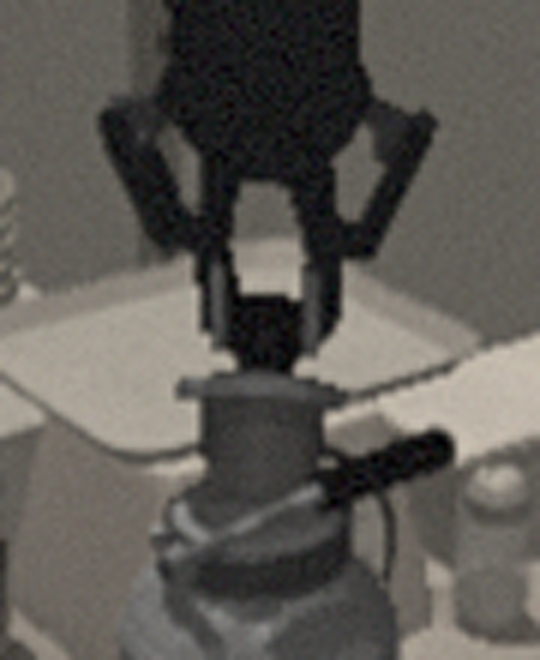

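Request:
move_arm:
  commands:
    - {"claw": -1,"travel": [0.05,0,0.5],"turn": 0}
    - {"claw": -1,"travel": [0.05,0,0.5],"turn": 0}
    - {"claw": -1,"travel": [0,0,0],"turn": 0}

```text
time: 7.62
ee_pos: [0.6381, 0.1989, 0.4045]
tcp_rot: [-180.0, -0.0, 134.4]
wrist_force: [-0.6, 0.6, -1.6]
opening: 0.03
```

Request:
move_arm:
  commands:
    - {"claw": -1,"travel": [0.2,0,0.4],"turn": 0}
    - {"claw": -1,"travel": [0.2,0,0.4],"turn": 0}
    - {"claw": -1,"travel": [0,0,0],"turn": 0}

```text
time: 7.87
ee_pos: [0.6356, 0.2014, 0.3984]
tcp_rot: [179.9, 0.2, 134.4]
wrist_force: [3.2, -3.1, 6.0]
opening: 0.0296
```

Request:
move_arm:
  commands:
    - {"claw": -1,"travel": [-0.4,0,-0.2],"turn": 0}
    - {"claw": -1,"travel": [0,0,0.4],"turn": 0}
    - {"claw": -1,"travel": [0,0,0.4],"turn": 0}
    - {"claw": -1,"travel": [0,0,0],"turn": 0}

```text
time: 8.2
ee_pos: [0.6388, 0.1982, 0.3917]
tcp_rot: [179.9, 0.2, 134.3]
wrist_force: [4.8, -4.4, 8.0]
opening: 0.0296
```

```bash
python3 - <<'E'
from fit import *
o=status.get_obs();print(o['ee_pos'],o['tcp_rot'],o['wrist_force'])
s=viewer.camera('scene');crop(s,250,110,90,110,6,'pics/a6.png')
E
```

```text
[0.63879158 0.1981562  0.39174748] [179.89968682   0.19777548 134.34983471] [ 4.84150517 -4.42883737  7.98870374]
```

View pics/a6.png

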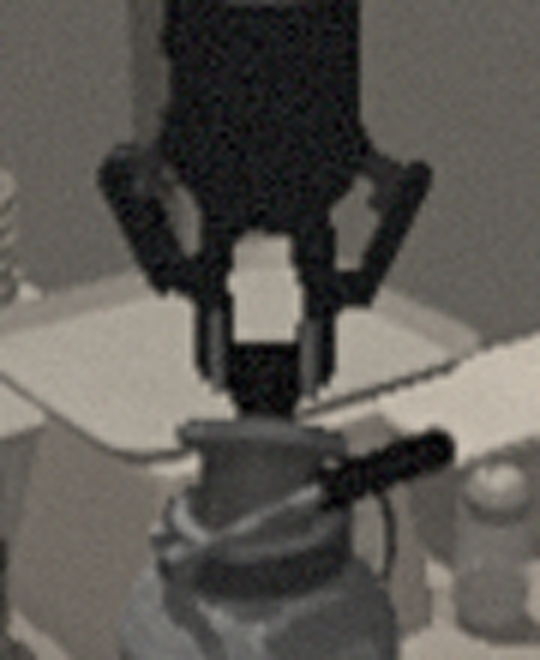

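```bash
python3 - <<'E'
from fit import *
s=viewer.camera('scene');c=s[175:215,270:325];c=cv2.resize(c,None,fx=14,fy=14,interpolation=cv2.INTER_CUBIC)
cv2.imwrite('pics/a7.png',cv2.convertScaleAbs(c,alpha=2))
E
```

```text
(no output)
```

View pics/a7.png

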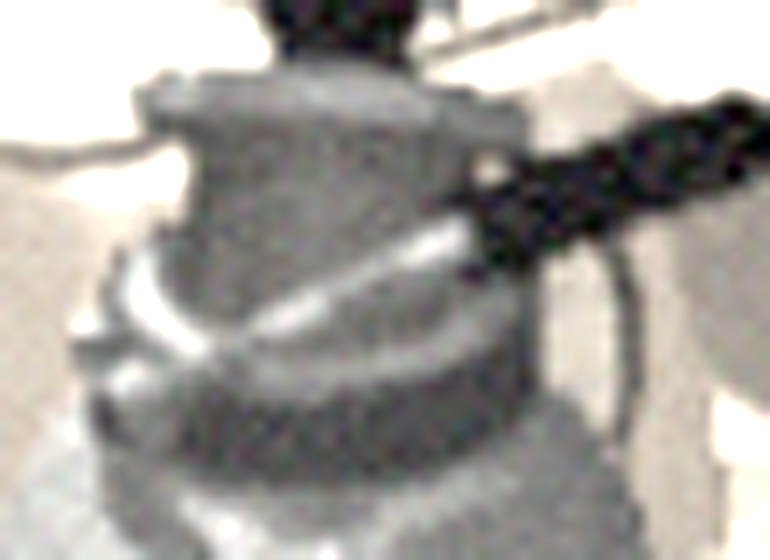

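Request:
move_arm:
  commands:
    - {"claw": -1,"travel": [0.4,0,-0.1],"turn": 0}
    - {"claw": -1,"travel": [0.4,0,0],"turn": 0}
    - {"claw": -1,"travel": [0.4,0,0],"turn": 0}
    - {"claw": -1,"travel": [0,0,0],"turn": 0}
  squeeze: 20

```text
time: 8.63
ee_pos: [0.6301, 0.207, 0.3929]
tcp_rot: [179.9, 0.2, 134.4]
wrist_force: [5.9, -4.7, 2.4]
opening: 0.0297
```

Request:
move_arm:
  commands:
    - {"claw": -1,"travel": [0.3,0,0.2],"turn": 0}
    - {"claw": -1,"travel": [0.3,0,0.2],"turn": 0}
    - {"claw": -1,"travel": [0.2,0,0.2],"turn": 0}
    - {"claw": -1,"travel": [0,0,0],"turn": 0}

```text
time: 8.97
ee_pos: [0.6244, 0.213, 0.3857]
tcp_rot: [180.0, 0.1, 134.4]
wrist_force: [4.1, -2.5, 0.5]
opening: 0.0294
```

```bash
python3 - <<'E'
from fit import *
o=status.get_obs();print(o['ee_pos'],o['tcp_rot'],o['wrist_force'])
s=viewer.camera('scene');c=s[135:215,255:335];c=cv2.resize(c,None,fx=7,fy=7,interpolation=cv2.INTER_CUBIC)
cv2.imwrite('pics/a8.png',cv2.convertScaleAbs(c,alpha=2))
E
```

```text
[0.62444378 0.21300697 0.38572545] [1.79990975e+02 1.08275515e-01 1.34382273e+02] [ 4.06325163 -2.45080438  0.47344964]
```

View pics/a8.png

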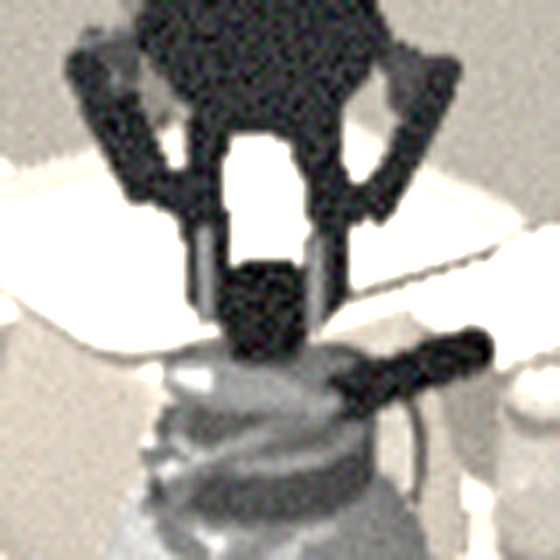

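Request:
move_arm:
  commands:
    - {"claw": -1,"travel": [0.3,0,0.2],"turn": 0}
    - {"claw": -1,"travel": [0.3,0,0.3],"turn": 0}
    - {"claw": -1,"travel": [0.2,0,0.3],"turn": 0}
    - {"claw": -1,"travel": [0,0,0.3],"turn": 0}
    - {"claw": -1,"travel": [0,0,0],"turn": 0}

```text
time: 9.43
ee_pos: [0.6184, 0.2187, 0.3765]
tcp_rot: [179.9, 0.1, 134.4]
wrist_force: [-0.8, -2.0, 9.2]
opening: 0.0295
```

```bash
python3 - <<'E'
from fit import *
o=status.get_obs();print(o['ee_pos'],o['tcp_rot'],o['wrist_force'])
s=viewer.camera('scene');c=s[135:215,255:335];c=cv2.resize(c,None,fx=7,fy=7,interpolation=cv2.INTER_CUBIC)
cv2.imwrite('pics/a9.png',cv2.convertScaleAbs(c,alpha=2))
E
```

```text
[0.61835153 0.21870164 0.37646079] [1.79893713e+02 8.88418601e-02 1.34391822e+02] [-0.77552036 -2.0420058   9.17248353]
```

View pics/a9.png

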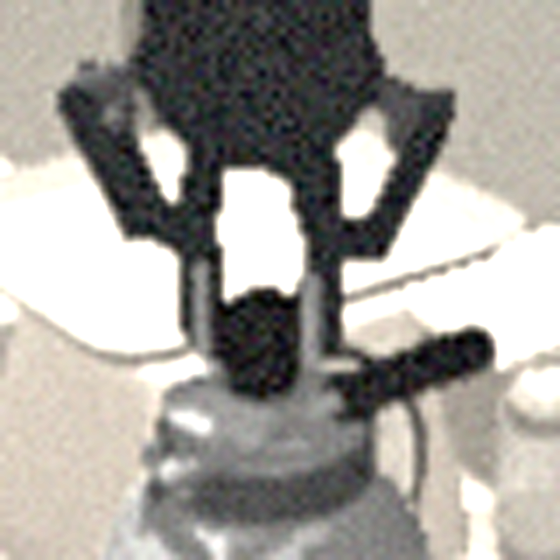

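Request:
move_arm:
  commands:
    - {"claw": -1,"travel": [0,0,0.3],"turn": 0}
    - {"claw": -1,"travel": [0,0,0.2],"turn": 0}
    - {"claw": -1,"travel": [0,0,0],"turn": 0}

```text
time: 9.73
ee_pos: [0.6171, 0.2191, 0.3742]
tcp_rot: [179.8, 0.0, 134.4]
wrist_force: [-11.7, -0.8, 24.4]
opening: 0.0297
```

Request:
move_arm:
  commands:
    - {"claw": -0.2,"travel": [0,0,0],"turn": 0}
    - {"claw": -0.2,"travel": [0,0,0],"turn": 0}
    - {"claw": -0.2,"travel": [0,0,0],"turn": 0}
    - {"claw": -0.2,"travel": [0,0,-0.5],"turn": 0}

```text
time: 10.07
ee_pos: [0.6185, 0.219, 0.3735]
tcp_rot: [-179.9, -0.1, 134.4]
wrist_force: [-0.7, -0.5, -0.1]
opening: 0.0339
```

```bash
python3 - <<'E'
from fit import *
o=status.get_obs();print(o['ee_pos'],o['opening'],o['wrist_force'])
s=viewer.camera('scene');c=s[135:215,255:335];c=cv2.resize(c,None,fx=7,fy=7,interpolation=cv2.INTER_CUBIC)
cv2.imwrite('pics/a10.png',cv2.convertScaleAbs(c,alpha=2))
E
```

```text
[0.61852666 0.21896666 0.37347161] 0.033937710456259214 [-0.74729818 -0.53772251 -0.13213985]
```

View pics/a10.png

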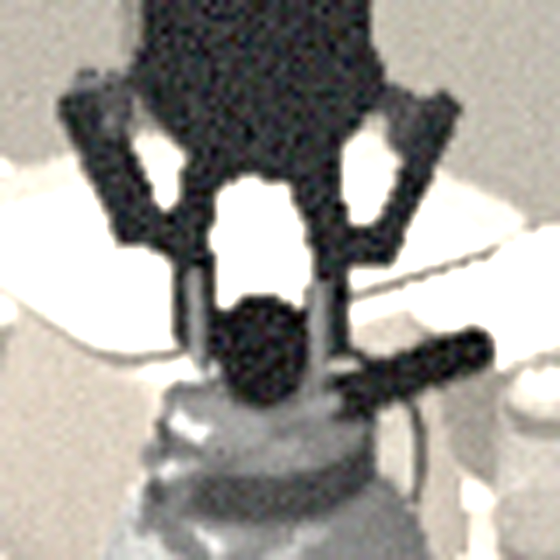

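Request:
move_arm:
  commands:
    - {"claw": 0.1,"travel": [0,0,0],"turn": 0}
    - {"claw": 0.1,"travel": [0,0,0],"turn": 0}
    - {"claw": 0.1,"travel": [0,0,-2],"turn": 0}
    - {"claw": 0.1,"travel": [0,0,-2.5],"turn": 0}
    - {"claw": -0.5,"travel": [0,0,-2.5],"turn": 0}

```text
time: 10.53
ee_pos: [0.6184, 0.2189, 0.4453]
tcp_rot: [-179.9, -0.0, 134.4]
wrist_force: [0.8, 0.0, 0.2]
opening: 0.0362
```

```bash
python3 - <<'E'
from fit import *
o=status.get_obs();print(o['ee_pos'],o['opening'],o['wrist_force'])
s=viewer.camera('scene');cv2.imwrite('pics/scene11.png',s);c=s[170:230,260:340];c=cv2.resize(c,None,fx=10,fy=10,interpolation=cv2.INTER_CUBIC)
cv2.imwrite('pics/a11.png',cv2.convertScaleAbs(c,alpha=2))
E
```

```text
[0.61842166 0.21886251 0.44531855] 0.03616219818215217 [0.77203603 0.04844798 0.21775734]
```

View pics/a11.png

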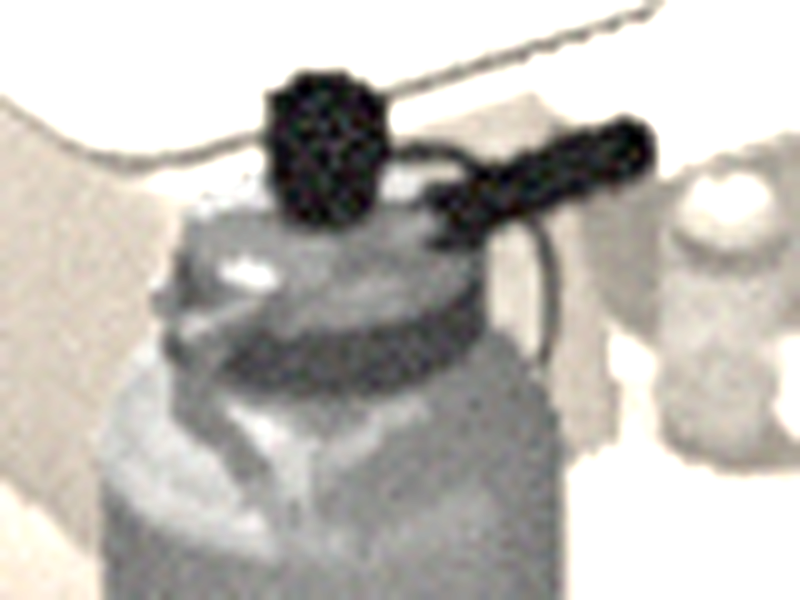

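Request:
move_arm:
  commands:
    - {"claw": -1,"travel": [0,0,0],"turn": 0}
    - {"claw": -1,"travel": [0,0,0],"turn": 0}
    - {"claw": -1,"travel": [0,0,1.5],"turn": 0}
    - {"claw": -1,"travel": [0,0,1.5],"turn": 0}
    - {"claw": -1,"travel": [0,0,1.0],"turn": 0}

```text
time: 11.0
ee_pos: [0.6185, 0.2189, 0.4021]
tcp_rot: [-179.8, -0.1, 134.4]
wrist_force: [0.0, 0.1, 0.1]
opening: -0.0001
```

Request:
move_arm:
  commands:
    - {"claw": -1,"travel": [0,0,0.4],"turn": 0}
    - {"claw": -1,"travel": [0,0,0.4],"turn": 0}
    - {"claw": -1,"travel": [0,0,0.2],"turn": 0}
    - {"claw": -1,"travel": [0,0,0],"turn": 0}

```text
time: 11.33
ee_pos: [0.6176, 0.2186, 0.3974]
tcp_rot: [179.9, 0.0, 134.4]
wrist_force: [-7.0, -1.7, 14.3]
opening: -0.0003
```

Request:
move_arm:
  commands:
    - {"claw": -1,"travel": [0,0,-3],"turn": 0}
    - {"claw": -1,"travel": [0,0,-3.5],"turn": -7.1}
    - {"claw": -1,"travel": [0,0,0],"turn": -7.1}
    - {"claw": -1,"travel": [0,0,0],"turn": -7.1}
    - {"claw": -1,"travel": [0,0,0],"turn": -7.1}

```text
time: 11.75
ee_pos: [0.6186, 0.219, 0.4605]
tcp_rot: [180.0, 0.0, 163.2]
wrist_force: [0.5, 0.4, 0.2]
opening: -0.0
```

Request:
move_arm:
  commands:
    - {"claw": -1,"travel": [0,0,0],"turn": -7.1}
    - {"claw": -1,"travel": [0,0,0],"turn": -7.1}
    - {"claw": -1,"travel": [0,0,0],"turn": -7.1}
    - {"claw": -1,"travel": [3.6,0,0],"turn": 0}
    - {"claw": -1,"travel": [3.6,0,0],"turn": 0}

```text
time: 12.17
ee_pos: [0.5479, 0.214, 0.4563]
tcp_rot: [-179.9, -0.3, -175.9]
wrist_force: [-1.1, -0.2, 2.5]
opening: 0.0001
```

Request:
move_arm:
  commands:
    - {"claw": -1,"travel": [3.6,0,0],"turn": 0}
    - {"claw": -1,"travel": [0.5,0,0],"turn": 0}
    - {"claw": -1,"travel": [0,0,2],"turn": 0}
    - {"claw": -1,"travel": [0,0,0],"turn": 0}

```text
time: 12.5
ee_pos: [0.5051, 0.2108, 0.4379]
tcp_rot: [-180.0, -0.1, -175.9]
wrist_force: [-2.0, 0.3, -2.1]
opening: -0.0001
```

```bash
python3 - <<'E'
from fit import *
o=status.get_obs();print(o['ee_pos'],o['tcp_rot'],o['wrist_force'],o['q'])
s=viewer.camera('scene');t=viewer.camera('top');cv2.imwrite('pics/top12.png',t)
a=cv2.resize(s[120:220,250:350],None,fx=4,fy=4,interpolation=cv2.INTER_CUBIC);b=cv2.resize(t[160:260,250:350],None,fx=4,fy=4,interpolation=cv2.INTER_CUBIC)
cv2.imwrite('pics/a12.png',cv2.convertScaleAbs(np.hstack([a,b]),alpha=1.6))
E
```

```text
[0.50514528 0.21081532 0.43792042] [-1.79954670e+02 -1.30568237e-01 -1.75866604e+02] [-1.95110714  0.26691693 -2.11333464] [ 2.26528427e+01  5.59695747e+00  1.44736053e+01  9.90148527e+01
 -1.51054854e-03  1.85193966e+01]
```

View pics/a12.png

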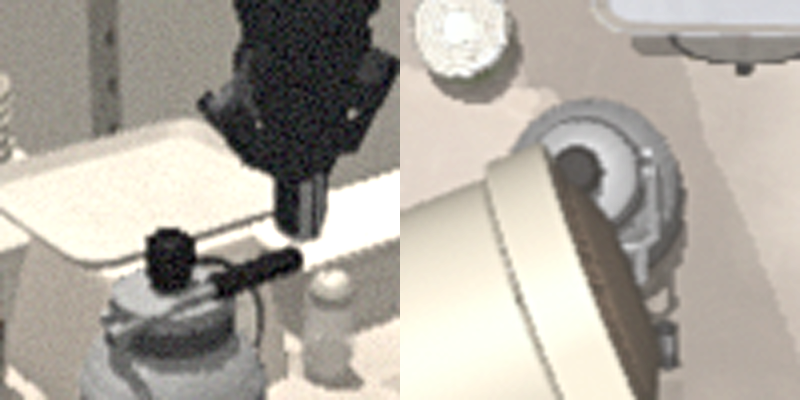

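Request:
move_arm:
  commands:
    - {"claw": -1,"travel": [0,0,2],"turn": 0}
    - {"claw": -1,"travel": [0,0,2],"turn": 0}
    - {"claw": -1,"travel": [0,0,1.5],"turn": 0}
    - {"claw": -1,"travel": [0,0,0],"turn": 0}

```text
time: 12.93
ee_pos: [0.5062, 0.2108, 0.3825]
tcp_rot: [-179.9, -0.2, -175.9]
wrist_force: [-0.5, 0.3, -0.1]
opening: 0.0002
```

```bash
python3 - <<'E'
from fit import *
o=status.get_obs();print(o['ee_pos'],o['tcp_rot'],o['wrist_force'])
s=viewer.camera('scene')
a=cv2.resize(s[120:230,250:360],None,fx=5,fy=5,interpolation=cv2.INTER_CUBIC)
cv2.imwrite('pics/a13.png',cv2.convertScaleAbs(a,alpha=1.6))
E
```

```text
[0.50619545 0.21078817 0.3825383 ] [-179.92196828   -0.23518193 -175.91055661] [-0.51519402  0.30488758 -0.05863663]
```

View pics/a13.png

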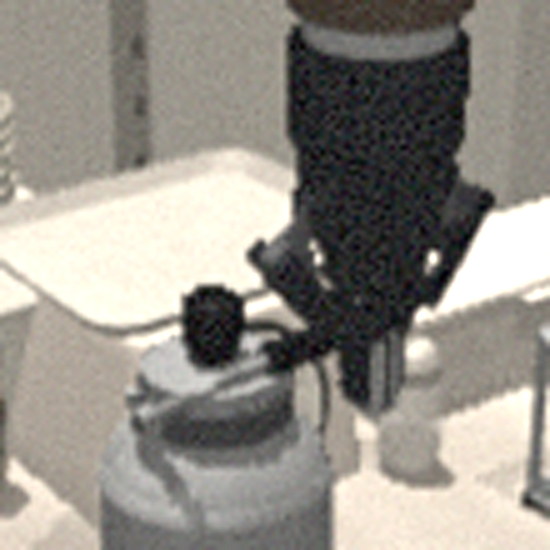

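Request:
move_arm:
  commands:
    - {"claw": -1,"travel": [-0.8,0,0],"turn": 0}
    - {"claw": -1,"travel": [-0.8,0,-0.1],"turn": 0}
    - {"claw": -1,"travel": [-0.8,0,-0.3],"turn": 0}
    - {"claw": -1,"travel": [-0.8,0,-0.4],"turn": 0}
    - {"claw": -1,"travel": [0,0,0],"turn": 0}

```text
time: 13.4
ee_pos: [0.537, 0.2131, 0.3977]
tcp_rot: [179.9, -0.0, -175.9]
wrist_force: [-9.1, 0.2, 6.3]
opening: 0.0001
```

```bash
python3 - <<'E'
from fit import *
o=status.get_obs();print(o['ee_pos'],o['tcp_rot'],o['wrist_force'])
s=viewer.camera('scene')
a=cv2.resize(s[120:230,250:360],None,fx=5,fy=5,interpolation=cv2.INTER_CUBIC)
cv2.imwrite('pics/a14.png',cv2.convertScaleAbs(a,alpha=1.6))
E
```

```text
[0.53701288 0.21312066 0.39770679] [ 1.79886650e+02 -1.59315503e-03 -1.75857610e+02] [-9.08749667  0.16149313  6.25227577]
```

View pics/a14.png

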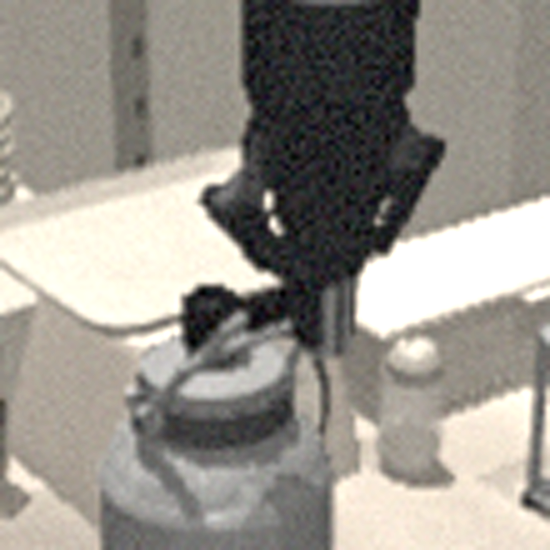

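Request:
move_arm:
  commands:
    - {"claw": -1,"travel": [-0.8,0,-0.3],"turn": 0}
    - {"claw": -1,"travel": [-0.8,0,-0.2],"turn": 0}
    - {"claw": -1,"travel": [-0.8,0,-0.2],"turn": 0}
    - {"claw": -1,"travel": [-0.8,0,-0.1],"turn": 0}
    - {"claw": -1,"travel": [0,0,0],"turn": 0}

```text
time: 13.87
ee_pos: [0.5713, 0.2155, 0.4022]
tcp_rot: [180.0, 0.1, -175.9]
wrist_force: [0.2, 0.2, 0.1]
opening: 0.0
```

```bash
python3 - <<'E'
from fit import *
o=status.get_obs();print(o['ee_pos'],o['tcp_rot'],o['wrist_force'])
s=viewer.camera('scene')
a=cv2.resize(s[120:230,250:360],None,fx=5,fy=5,interpolation=cv2.INTER_CUBIC)
cv2.imwrite('pics/a15.png',cv2.convertScaleAbs(a,alpha=1.6))
E
```

```text
[0.57132979 0.21549954 0.40223379] [ 1.79971351e+02  1.04260528e-01 -1.75920105e+02] [0.20037965 0.2371571  0.14370818]
```

View pics/a15.png

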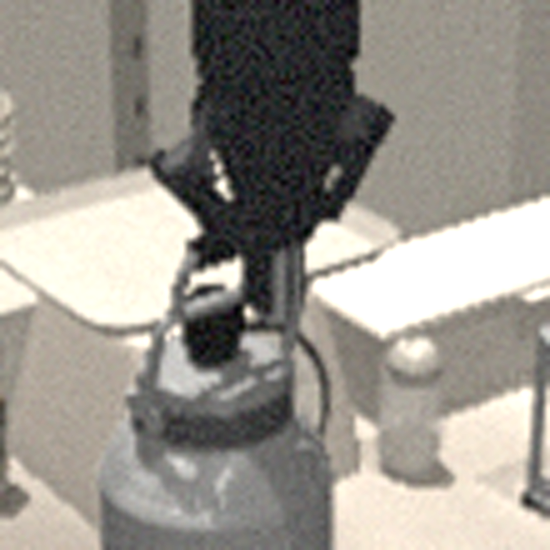

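Request:
move_arm:
  commands:
    - {"claw": -1,"travel": [-0.6,0,-0.2],"turn": 0}
    - {"claw": -1,"travel": [-0.6,0,-0.2],"turn": 0}
    - {"claw": -1,"travel": [-0.6,0,-0.2],"turn": 0}
    - {"claw": -1,"travel": [-0.4,0,0],"turn": 0}
    - {"claw": -1,"travel": [0,0,0],"turn": 0}

```text
time: 14.33
ee_pos: [0.5925, 0.217, 0.4072]
tcp_rot: [180.0, 0.0, -175.9]
wrist_force: [0.4, -0.2, 0.3]
opening: 0.0
```

Request:
move_arm:
  commands:
    - {"claw": -1,"travel": [-0.4,0,0],"turn": 0}
    - {"claw": -1,"travel": [-0.3,0,0],"turn": 0}
    - {"claw": -1,"travel": [0,0,0],"turn": 0}

```text
time: 14.58
ee_pos: [0.5985, 0.2175, 0.4073]
tcp_rot: [180.0, -0.1, -175.9]
wrist_force: [-4.5, -0.3, 2.3]
opening: -0.0001
```

```bash
python3 - <<'E'
from fit import *
o=status.get_obs();print(o['ee_pos'],o['tcp_rot'],o['wrist_force'])
s=viewer.camera('scene')
a=cv2.resize(s[120:230,250:360],None,fx=5,fy=5,interpolation=cv2.INTER_CUBIC)
cv2.imwrite('pics/a16.png',cv2.convertScaleAbs(a,alpha=1.6))
E
```

```text
[0.59852723 0.21749572 0.40734078] [ 1.79993255e+02 -5.92868528e-02 -1.75886378e+02] [-4.52395309 -0.34966284  2.33332484]
```

View pics/a16.png

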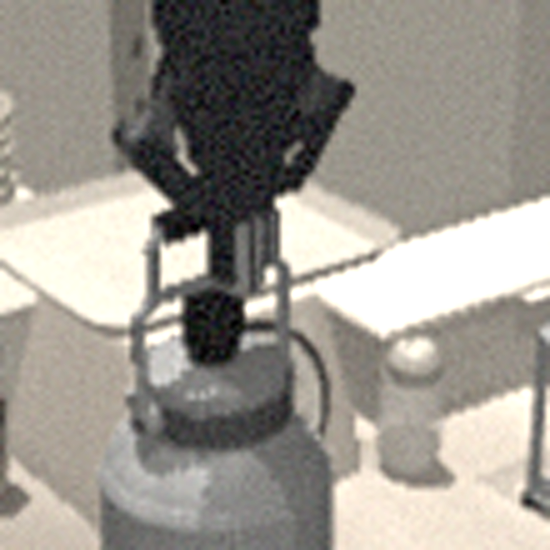

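Contact resumed with a force of −4.5 N; I push further until the stop shows as a stiff rise.

Request:
move_arm:
  commands:
    - {"claw": -1,"travel": [-0.3,0,0],"turn": 0}
    - {"claw": -1,"travel": [-0.2,0,0],"turn": 0}
    - {"claw": -1,"travel": [0,0,0],"turn": 0}

```text
time: 14.88
ee_pos: [0.6005, 0.2177, 0.4074]
tcp_rot: [-180.0, -0.6, -175.8]
wrist_force: [-31.6, -2.8, 8.7]
opening: 0.0
```

Request:
move_arm:
  commands:
    - {"claw": -1,"travel": [-0.3,0,0],"turn": 0}
    - {"claw": -1,"travel": [-0.2,0,0],"turn": 0}
    - {"claw": -1,"travel": [0,0,0],"turn": 0}

```text
time: 15.13
ee_pos: [0.6025, 0.2179, 0.4074]
tcp_rot: [-180.0, -1.1, -175.8]
wrist_force: [-58.3, -6.9, 12.5]
opening: -0.0002
```

Request:
move_arm:
  commands:
    - {"claw": -1,"travel": [1,0,0],"turn": 0}
    - {"claw": -1,"travel": [2,0,0],"turn": 0}
    - {"claw": -1,"travel": [3,0,0],"turn": 0}
    - {"claw": -1,"travel": [4,0,-1],"turn": 0}
    - {"claw": -1,"travel": [4,0,-1],"turn": 0}

```text
time: 15.55
ee_pos: [0.4679, 0.2079, 0.4262]
tcp_rot: [-180.0, -0.1, -175.9]
wrist_force: [-0.2, 0.6, 0.8]
opening: 0.0001
```

Request:
move_arm:
  commands:
    - {"claw": -1,"travel": [2,3.5,-1],"turn": 0}
    - {"claw": -1,"travel": [0,4,0],"turn": 0}
    - {"claw": -1,"travel": [0,4,0],"turn": 0}
    - {"claw": -1,"travel": [0,4,0],"turn": 0}
    - {"claw": -1,"travel": [0,4,0],"turn": 0}

```text
time: 15.97
ee_pos: [0.4344, 0.403, 0.4377]
tcp_rot: [179.9, 0.1, -175.9]
wrist_force: [1.3, -0.7, 0.8]
opening: 0.0001
```

```bash
python3 - <<'E'
from fit import *
o=status.get_obs();print(o['ee_pos'],o['tcp_rot'],o['wrist_force'])
s=viewer.camera('scene');t=viewer.camera('top');cv2.imwrite('pics/sF.png',s);cv2.imwrite('pics/tF.png',t)
a=cv2.resize(s[150:220,255:325],None,fx=8,fy=8,interpolation=cv2.INTER_CUBIC)
cv2.imwrite('pics/a17.png',cv2.convertScaleAbs(a,alpha=1.8))
b=cv2.resize(t[170:240,260:330],None,fx=8,fy=8,interpolation=cv2.INTER_CUBIC)
cv2.imwrite('pics/b17.png',cv2.convertScaleAbs(b,alpha=1.6))
yy=np.radians(4.5);cx=np.array([np.cos(yy),np.sin(yy),0]);cy=np.array([-np.sin(yy),np.cos(yy),0])
C=np.array([.6176,.2183,.18])
for th in(80,75,70,60):
  pass
for e in(90,85,80):
    g=C-[0,0,.012]+.098*(-cx*np.cos(np.radians(e))+np.array([0,0,1])*np.sin(np.radians(e)))
    print(e,'grip top',(proj('top',[g])[0]-[260,170]+.5)*8,'scene',(proj('scene',[g])[0]-[255,150]+.5)*8)
k=C+[0,0,.032];print('knob',(proj('top',[k])[0]-[260,170]+.5)*8,(proj('scene',[k])[0]-[255,150]+.5)*8)
f=C+[0,0,.007];print('flange',(proj('top',[f])[0]-[260,170]+.5)*8)
E
```

```text
[0.43441004 0.40299512 0.43766238] [ 1.79949369e+02  8.60305164e-02 -1.75900541e+02] [ 1.33443106 -0.68307718  0.76252514]
90 grip top [262.32508948 241.70324993] scene [298.52464449  98.70387909]
85 grip top [263.85726761 270.20678   ] scene [316.90559477 108.84355241]
80 grip top [265.61511938 298.77964136] scene [335.36940686 121.35880161]
knob [278.59204509 261.59101013] [300.72750893 262.33815847]
flange [285.54657498 270.09352444]
```

View pics/a17.png

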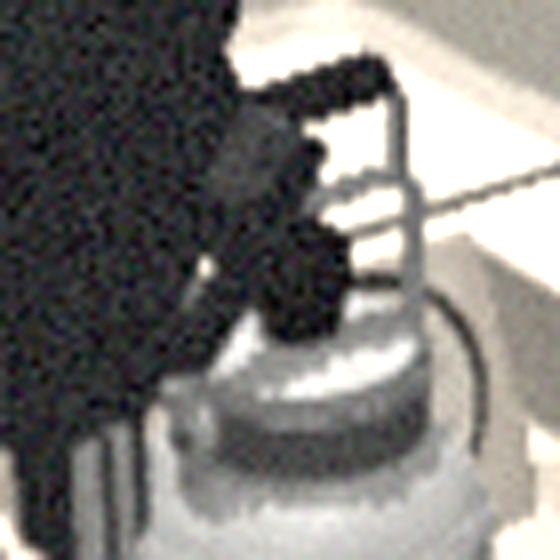

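View pics/b17.png

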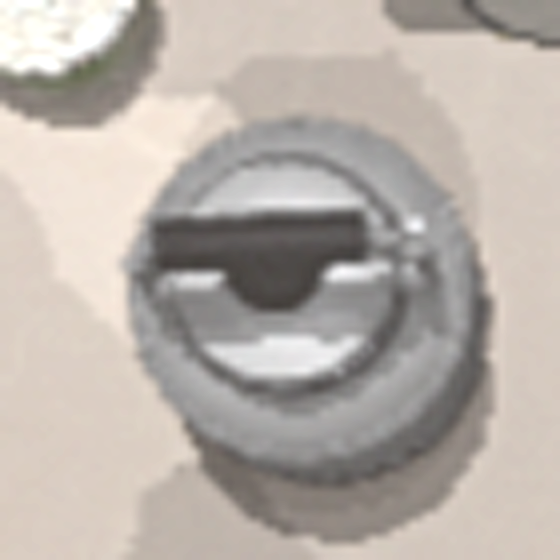

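View pics/sF.png

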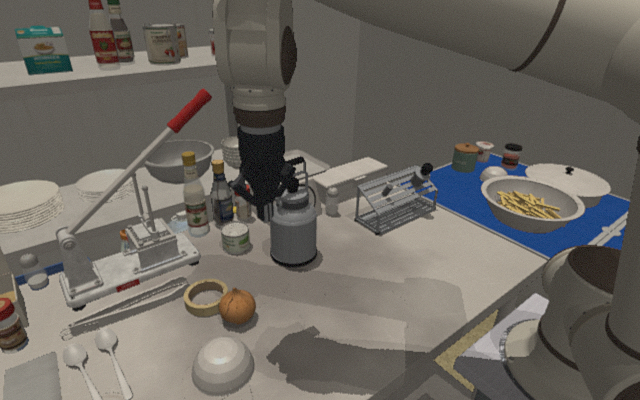

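```bash
python3 -c "
from workcell import bot,status
print(status.get_obs()['qd']);print(bot.job_done())"
```

```text
[-3.49850184 -3.30000526 -2.74756937  1.22430054 -1.30387303 -3.55859648]
the job is handed in; nothing more can be done
None
```

The wide stopper is home in the can's neck, and the handle stands upright over it against its stop. I handed the job in at about 16 s. `bot.job_done()` returns no verdict, so this rests on my own checks.

**What I did**
- I took the wide stopper by its knob and drew it off the peg along its axis.
- It was still tilted in the gripper, so I righted it by levering it against the bore. I then pressed it home and pressed again on the knob with the closed fingers.
- I pushed the handle up from behind with the closed fingers until the force rose steeply to about 58 N, then backed the arm clear.

**Last checks**
- **Stopper height:** the fingers met the knob top at about 224–225 mm above the table with 14 N, as expected for a seated stopper.
- **Stopper centring:** in the top picture the flange centre was within about 1 mm of where a centred one should appear.
- **Handle:** the grip sat within about half a pixel of the upright position in the top picture, well inside the 5 degrees allowed.
- **Surroundings:** the narrow stopper is on its peg and the tin, shaker, tape roll and onion look unmoved. I judged this by eye and did not measure it.

**Disagreements**
- The scene camera's estimate of the can's position was up to about 11 mm off the top camera's, so I relied on the top camera.
- My fits of the stopper's tilt gave 24–30 degrees, against the stated 30–35.
- The arm was still settling at a few degrees per second when I handed in, but it was clear of everything.

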